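Line up the topping tins by size on the wood slices

ROBOT

A 7-joint arm with a two-finger parallel gripper is mounted at the origin on the work surface. World frame = base frame: x ahead of the robot, y to its left, z up, the work surface at z = 0. Lengths are in m, angles in rad, forces in N, time in s.
With the tool pointing down it reaches from about 0.425 to 0.875 m from the base axis. Payload 8.4 kg.
Tool frame: the origin (TCP) lies between the finger pads; the fingertips stand ahead of it and the grasp point (between the pads) lies 8 mm behind it (r.tip_reach is the z of the fingertips in the tool frame, in m); z points along the fingers, y is the direction in which the jaws open and shut (so a half turn about z gives the same grasp; the last joint's range is limited). The gripper opens to 87 mm and grips with 3 to 60 N. Pads are 19 mm wide; open, the fingers measure 117 mm over their backs; the gripper's body (75 mm by 190 mm) begins 51 mm behind the grasp point.
Start: joints at [1.082, 0.333, 0.04, 1.465, -0.013, 1.343, -0.059], TCP at [0.247, -0.601, 0.211] pointing down, gripper open.
Joint ranges: [-2.58, 2.58], [-0.38, 2.09], [-1.3, 1.39], [0.25, 2.4], [-1.5, 4.64], [0.08, 2.09], [-2.65, 2.65]. Speed limits (rad/s): [2.22, 2.22, 2.79, 2.79, 3.14, 3.14, 3.14].

INTERFACE

Orientations are given as a unit quaternion [x, y, z, w].
In Python, from workcell import r gives the robot as it stands.
- The arm moves only by the tool send_rows, never from a script. Its argument "steps" is one flat list of numbers, 4 for each row, row after row: the shift along the world's x, y, z in mm, then the turn about the world's z in degrees. In form: [x, y, z, twist, x, y, z, twist, ...]. A call has exactly 10 rows; each row shifts and turns the commanded pose from where the row before left it; what a row does not reach is not made up. A row lasts 1/8 s, in which the tool goes at most 62.5 mm and 10.7 degrees, less where a joint would pass 70% of its speed; a pose out of reach is approached as far as the arm can. A call with a gripper value outside its range is refused whole. "gripper" is the gripper's target within -1 to 1 (fully open at 1, half-way at 0, shut at -1), set as the call begins (left out, the last holds). The fingers move at their own pace and stop on an object; the grip force is fixed at half the most. Time passes only in rows, so rows that do not move let the fingers close, or fill a call up. It gives the time, the measured TCP pose, the force and the opening at its end, in the units of the state.
- r.sense(): the state, without advancing time (a new reading comes with each control period).
- r.get_image(name): name is "scene" or "top" or "wrist"; returns a dict with "image" (480x640x3 uint8, red, green, blue), "depth" (480x640 float32, m along the optical axis (not along the pixel's ray), 0 where there is no reading), "fov_y" (degrees; the focal length in pixels is half the picture's height over the tangent of half this angle, whatever the lens; pixels are square), "cx", "cy" (the principal point, pixels), "pose" (4x4, takes a point from camera to world coordinates); the wrist camera has in their place "mount" (4x4, takes a point from camera to tool coordinates, whose origin is the TCP and whose axes are the flange's). Camera axes: x right, y up, looking along -z (the intrinsics and any distortion apply to the point x, -y, -z); pixel columns grow to the right and rows downward; lengths in m; the calibration is good to about 2 mm. A picture is of the moment at which its call begins: read the wrist's pose just before it.
- r.finish_job(): hands the job in, once; it reports no verdict.
The state is a dict: "time_s": time; "q": joint angles; "qd": joint speeds; "joint_efforts": joint torques, N m; "eef_pos": TCP position; "orientation": TCP orientation; "ft_force": force on the tool from outside, world axes, zero at the start; "moment": the same for the moment, N m; "width": finger opening in m.
Only numpy, scipy, OpenCV 4.12 (cv2) and the standard library are available. Lean on these libraries where they do the work, as an engineer would, in place of code of your own. Each camera call takes 0.05 s, during which the arm holds its last target.

TASK

Line the four topping tins up in order of size on the row of wood slices: one tin standing upright in the middle of each slice, the smallest on the slice next to the red timer and each next one larger, so that the largest is farthest from the timer. Set the tins down rather than dropping them, do not knock any over, and leave the ramekin with the dessert where it is.

Things in the scene. Friction and masses are not known exactly. Their poses are not given: they have to be found in the camera images.
- tin_small: Loose upright topping tin, white cylinder with a tan band and a blue lid of the same diameter, 34 mm across and 50 mm tall; closed, rigid, 40 to 340 g. Origin: centre of its underside, z up its axis. It stands on the bench (z = 0) at the start.
- tin_medium: Loose upright topping tin, white cylinder with a tan band and a green lid of the same diameter, 44 mm across and 66 mm tall; closed, rigid, 40 to 340 g. Origin: centre of its underside, z up its axis. It stands on the bench (z = 0) at the start.
- tin_large: Loose upright topping tin, white cylinder with a tan band and a yellow lid of the same diameter, 54 mm across and 82 mm tall; closed, rigid, 40 to 340 g. Origin: centre of its underside, z up its axis. It stands on the bench (z = 0) at the start.
- tin_largest: Loose upright topping tin, white cylinder with a tan band and a black lid of the same diameter, 64 mm across and 98 mm tall; closed, rigid, 40 to 340 g. Origin: centre of its underside, z up its axis. It stands on the bench (z = 0) at the start.
- slice_birch: Fixed round wood slice, pale birch face with dark bark edge, 80 mm across and 10 mm thick, lying on the tray. Origin: centre of its underside, 3 mm above the bench, so its top is 13 mm above the bench. The four slices form one row, about 90 mm apart, on a fixed baking sheet (124 x 540 mm, rim 10 mm high); which wood lies where in the row differs each time, and the wood does not matter.
- slice_oak: Fixed round wood slice, mid-brown oak face with dark bark edge, 80 mm across and 10 mm thick, lying on the tray. Origin: centre of its underside, 3 mm above the bench, so its top is 13 mm above the bench. The four slices form one row, about 90 mm apart, on a fixed baking sheet (124 x 540 mm, rim 10 mm high); which wood lies where in the row differs each time, and the wood does not matter.
- slice_walnut: Fixed round wood slice, dark walnut face with dark bark edge, 80 mm across and 10 mm thick, lying on the tray. Origin: centre of its underside, 3 mm above the bench, so its top is 13 mm above the bench. The four slices form one row, about 90 mm apart, on a fixed baking sheet (124 x 540 mm, rim 10 mm high); which wood lies where in the row differs each time, and the wood does not matter.
- slice_cork: Fixed round wood slice, speckled cork-coloured face with dark bark edge, 80 mm across and 10 mm thick, lying on the tray. Origin: centre of its underside, 3 mm above the bench, so its top is 13 mm above the bench. The four slices form one row, about 90 mm apart, on a fixed baking sheet (124 x 540 mm, rim 10 mm high); which wood lies where in the row differs each time, and the wood does not matter.
- timer: Fixed round red kitchen timer, 60 mm across and 40 mm tall, on the baking sheet just beyond one end of the row of slices, about 80 mm from the centre of the nearest slice (which end differs each time; a white egg cup with a brown egg, 65 mm high above the bench, stands beyond the other end). Origin: centre of its underside.
- ramekin: Loose white ramekin with a finished dark-red dessert, 68 mm across and 57 mm tall, standing on the bench among the tins. To be left alone. Origin: centre of its underside.
Not all that is in view belongs to the job. Leave any orange look-alike of the tin_large alone.

How it is judged:
At the end, for the whole second after the job is handed in: Each tin stands upright (within 0.1 rad) and at rest on a wood slice, its centre within 12 mm of the slice's centre, released; counted from the timer the order is small (blue), medium (green), large (yellow), largest (black), at about 80, 170, 260 and 350 mm from the timer (each within 35 mm) ((horizontal distance between tin_small and slice_birch below 0.012 m or horizontal distance between tin_small and slice_oak below 0.012 m or horizontal distance between tin_small and slice_walnut below 0.012 m or horizontal distance between tin_small and slice_cork below 0.012 m) and horizontal distance between tin_small and timer between 0.045 and 0.115 m and height (world z) of tin_small between 0.009 and 0.017 m and angle between each of tin_small, tin_medium, tin_large, tin_largest's own z axis and vertical below 0.1 rad and linear speed of each of tin_small, tin_medium, tin_large, tin_largest below 0.02 m/s and angular speed of each of tin_small, tin_medium, tin_large, tin_largest below 0.2 rad/s and contact force between each of tin_small, tin_medium, tin_large, tin_largest and the fingers below 0.1 N and (horizontal distance between tin_medium and slice_birch below 0.012 m or horizontal distance between tin_medium and slice_oak below 0.012 m or horizontal distance between tin_medium and slice_walnut below 0.012 m or horizontal distance between tin_medium and slice_cork below 0.012 m) and horizontal distance between tin_medium and timer between 0.135 and 0.205 m and height (world z) of tin_medium between 0.009 and 0.017 m and (horizontal distance between tin_large and slice_birch below 0.012 m or horizontal distance between tin_large and slice_oak below 0.012 m or horizontal distance between tin_large and slice_walnut below 0.012 m or horizontal distance between tin_large and slice_cork below 0.012 m) and horizontal distance between tin_large and timer between 0.225 and 0.295 m and height (world z) of tin_large between 0.009 and 0.017 m and (horizontal distance between tin_largest and slice_birch below 0.012 m or horizontal distance between tin_largest and slice_oak below 0.012 m or horizontal distance between tin_largest and slice_walnut below 0.012 m or horizontal distance between tin_largest and slice_cork below 0.012 m) and horizontal distance between tin_largest and timer between 0.315 and 0.385 m and height (world z) of tin_largest between 0.009 and 0.017 m); the robot touches nothing.
It fails at once if the ramekin is pushed more than 20 mm or tipped (distance of ramekin from where it was at the start of the episode above 0.02 m or angle between ramekin's own z axis and vertical above 0.3 rad).
It fails at once if a tin is knocked over (tilted beyond 0.8 rad) (angle between any of tin_small, tin_medium, tin_large, tin_largest's own z axis and vertical above 0.8 rad).
It fails at once if a tin is dropped: out of the fingers and moving faster than 0.8 m/s (a fall of about 30 mm) ((linear speed of tin_small above 0.8 m/s and contact force between tin_small and the fingers below 0.1 N) or (linear speed of tin_medium above 0.8 m/s and contact force between tin_medium and the fingers below 0.1 N) or (linear speed of tin_large above 0.8 m/s and contact force between tin_large and the fingers below 0.1 N) or (linear speed of tin_largest above 0.8 m/s and contact force between tin_largest and the fingers below 0.1 N)).
It also fails if it takes over 115 s, if anything falls off the work surface, if the arm or the gripper's body presses on something with over 40 N, if the wrist force passes 120 N, or if a joint passes its speed limit or range.

## Working session

There is one attempt and no reset: what is moved stays moved. The work goes in short steps, Python scripts to look and compute and a tool call to move; the robot and the scene stay as the last step left them, time stands still between calls to the robot, and variables do not carry over. Pictures are saved under pics/ and viewed, and the job is handed in when it is done.

Besides the shell and the picture viewer there is one more tool, called after ">>>" as name(argument=value, ...) on one line, values as JSON. send_rows: Moves the arm, as the interface text tells. Its arguments: {"type":"object","properties":{"steps":{"type":"array"},"gripper":{"type":"number"}},"required":["steps"]}

```bash
mkdir -p pics; ls
cat > h.py <<'E'
import numpy as np,cv2
from workcell import r
def save(n,f,img=None):
    d=r.get_image(n); cv2.imwrite('pics/'+f,cv2.cvtColor(d['image'],cv2.COLOR_RGB2BGR)); return d
E
python3 - <<'E'
from h import *
s=r.sense();print({k:np.round(v,3) for k,v in s.items()},r.tip_reach)
for n in('scene','top'):
    d=save(n,n+'0.png');print(n,d['fov_y'],d['cx'],d['cy'],np.round(d['pose'],3),[k for k in d])
E
```

```text
pics
{'time_s': np.float64(0.0), 'q': array([ 1.082,  0.334,  0.04 ,  1.466, -0.013,  1.343, -0.059]), 'qd': array([-0.001,  0.002, -0.001, -0.001, -0.   , -0.   ,  0.003]), 'joint_efforts': array([ 1.0000e-03, -6.5635e+01,  1.3360e+00, -4.0380e+01, -6.0000e-02,
        4.5000e-02,  0.0000e+00]), 'eef_pos': array([ 0.247, -0.601,  0.21 ]), 'orientation': array([ 0.981,  0.194, -0.   , -0.001]), 'ft_force': array([ 0.566,  0.323, -0.425]), 'moment': array([0.006, 0.001, 0.035]), 'width': np.float64(0.087)} 0.011
scene 57.592918308010326 319.86748391895173 235.7114380881988 [[-0.217 -0.725  0.654  1.083]
 [ 0.976 -0.159  0.147  0.141]
 [-0.003  0.67   0.742  0.706]
 [ 0.     0.     0.     1.   ]] ['image', 'depth', 'fov_y', 'cx', 'cy', 'pose']
top 53.896330278077215 319.4762197845494 237.0067581145188 [[ 0.004  0.997 -0.077  0.467]
 [-1.     0.005  0.015  0.017]
 [ 0.016  0.077  0.997  0.996]
 [ 0.     0.     0.     1.   ]] ['image', 'depth', 'fov_y', 'cx', 'cy', 'pose']
```

View pics/top0.png

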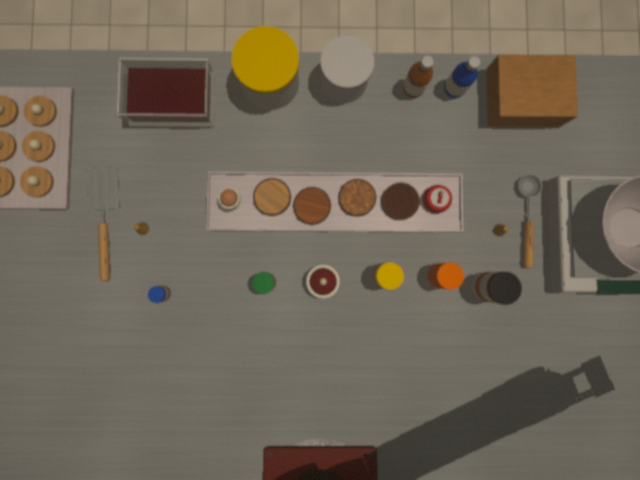

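View pics/scene0.png

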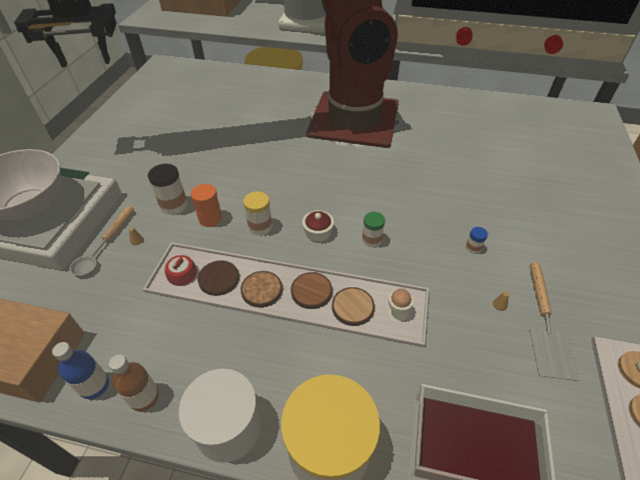

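The top view is x up, y left. The timer (438,198) is at the right end and the egg cup (229,198) at the left. So from the timer: walnut (400,201), cork (357,197), oak (312,205), birch (271,196). The candidates are blue (157,294), green (262,283), yellow (389,276) and black (502,288). Orange (449,275) is the look-alike, which I leave alone.

```bash
cat >> h.py <<'E'
def rays(d,uv):
    f=240/np.tan(np.radians(d['fov_y'])/2)
    uv=np.atleast_2d(uv).astype(float)
    c=np.c_[(uv[:,0]-d['cx'])/f,-(uv[:,1]-d['cy'])/f,-np.ones(len(uv))]
    return d['pose'][:3,3],c@d['pose'][:3,:3].T
def plane(d,uv,z):
    o,v=rays(d,uv); t=(z-o[2])/v[:,2]; return o+v*t[:,None]
def blob(mask):
    n,l,s,c=cv2.connectedComponentsWithStats(mask.astype(np.uint8))
    i=1+np.argmax(s[1:,4]); return l==i
def circ(d,mask,z):
    # project contour to plane, min enclosing-ish ellipse fit -> centre,size
    cs,_=cv2.findContours(mask.astype(np.uint8),cv2.RETR_EXTERNAL,cv2.CHAIN_APPROX_NONE)
    c=max(cs,key=cv2.contourArea)[:,0,:]
    P=plane(d,c,z)[:,:2]
    (x,y),R=cv2.minEnclosingCircle((P*1000).astype(np.float32))
    ys,xs=np.nonzero(mask); m=plane(d,np.c_[xs,ys],z)[:,:2].mean(0)*1000
    return np.round([x,y,2*R],1),np.round(m,1),np.round([xs.mean(),ys.mean()],1)
E
python3 - <<'E'
from h import *
for n in('top','scene'):
    d=r.get_image(n);im=d['image'];h=cv2.cvtColor(im,cv2.COLOR_RGB2HSV)
    H,S,V=[h[...,i].astype(int) for i in range(3)]
    yy,xx=np.mgrid[:480,:640]
    if n=='top':
        win=dict(blue=(130,270,180,320),green=(240,260,285,305),yellow=(370,255,412,297),black=(475,265,530,310),orange=(432,255,470,297),timer=(415,180,460,218),ram=(300,260,345,303))
    else:
        win=dict(blue=(460,220,495,260),green=(355,205,392,235),yellow=(238,185,278,215),black=(140,155,185,190),orange=(185,180,225,230),timer=(155,245,200,290),ram=(300,205,340,245))
    col=dict(blue=(H>100)&(H<130)&(S>110),green=(H>45)&(H<90)&(S>90),yellow=(H>20)&(H<35)&(S>150),black=(V<60),orange=(H<18)&(S>180),timer=((H<8)|(H>172))&(S>130),ram=(S<60)&(V>120))
    zz=dict(blue=.05,green=.066,yellow=.082,black=.098,orange=.082,timer=.04,ram=.057)
    for k,(a,b,c,e) in win.items():
        m=blob(col[k]&(xx>=a)&(xx<c)&(yy>=b)&(yy<e))
        print(n,k,m.sum(),*circ(d,m,zz[k]))
        print('   depth z:',np.round(np.median([ (d['pose']@np.r_[rays(d,[u,v])[1][0]*0,1])[2]+rays(d,[u,v])[1][0][2]*d['depth'][v,u] for v,u in list(zip(*np.nonzero(m)))[::7]]),4))
    big=cv2.resize(im[160:320,130:530] if n=='top' else im[150:350,130:530],None,fx=2,fy=2,interpolation=cv2.INTER_CUBIC)
    cv2.imwrite(f'pics/crop_{n}.png',big[...,::-1])
E
```

```text
top blue 206 [425.5 325.3  32.4] [425.1 325. ] [156.3 294. ]
   depth z: 0.0498
top green 362 [448.7 113.2  42.7] [448.7 113.3] [262.7 282.5]
   depth z: 0.0656
top yellow 605 [ 463.3 -132.8   54.2] [ 463.3 -132.9] [389.3 275.6]
   depth z: 0.082
top black 859 [ 441.7 -347.6   65.1] [ 441.3 -347.5] [503.2 287.7]
   depth z: 0.0978
top orange 608 [ 461.1 -245.4   62.3] [ 463.5 -248.4] [448.8 275.7]
   depth z: 0.0819
top timer 275 [ 621.  -239.7   58.2] [ 617.9 -235.1] [435.1 200.1]
   depth z: 0.0314
top ram 303 [452.1  -5.6  71.1] [453.   -7.8] [324.3 280.5]
   depth z: 0.0324
scene blue 193 [431.8 324.2  40.6] [431.7 324.3] [478.4 234. ]
   depth z: 0.0497
scene green 258 [454.5 113.   48.8] [452.7 112.5] [373.8 219.7]
   depth z: 0.0667
scene yellow 305 [ 464.6 -134.    50.7] [ 464.2 -134.4] [255.6 200. ]
   depth z: 0.083
scene black 509 [ 446.4 -346.3   73.6] [ 447.6 -346.6] [163.  174.9]
   depth z: 0.0986Traceback (most recent call last):
  File "<stdin>", line 13, in <module>
  File "h.py", line 14, in blob
    i=1+np.argmax(s[1:,4]); return l==i
        ~~~~~~~~~^^^^^^^^^
    return _wrapfunc(a, 'argmax', axis=axis, out=out, **kwds)
    return bound(*args, **kwds)
ValueError: attempt to get argmax of an empty sequence
```

View pics/crop_top.png

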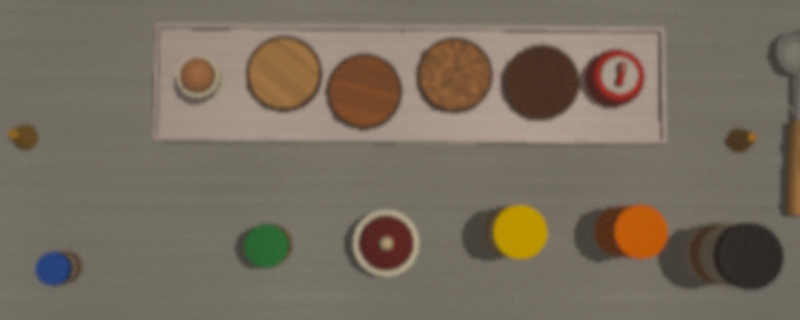

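The crop shows the blue, green, yellow and black lids clearly, with orange standing between yellow and black. Next I'll measure the slices.

Run:
```python
from h import *
for n,win in(('top',(240,178,422,226)),('scene',(198,255,375,330))):
    d=r.get_image(n);im=d['image'];h=cv2.cvtColor(im,cv2.COLOR_RGB2HSV)
    a,b,c,e=win
    mk=np.zeros((480,640),bool)
    S=h[...,1].astype(int);V=h[...,2].astype(int)
    mk[b:e,a:c]=((S>75)|(V<75))[b:e,a:c]
    mk=cv2.morphologyEx(mk.astype(np.uint8),cv2.MORPH_OPEN,np.ones((3,3)))
    k,l,s,cc=cv2.connectedComponentsWithStats(mk)
    for i in range(1,k):
        if s[i,4]>250: print(n,s[i],*circ(d,l==i,.013))
    m=np.zeros((480,640),bool)
    if n=='top':
        m[183:216,420:458]=(((h[...,0]<8)|(h[...,0]>172))&(S>110))[183:216,420:458]
        cs,_=cv2.findContours(m.astype(np.uint8),0,1);hl=cv2.convexHull(np.vstack(cs));mm=np.zeros((480,640),np.uint8);cv2.fillPoly(mm,[hl],1)
        print('timer',*circ(d,mm>0,.03))
    cv2.imwrite(f'pics/m_{n}.png',(mk|m)*255)
    if n=='scene': cv2.imwrite('pics/crop_scene.png',cv2.resize(im[150:350,130:530],None,fx=2,fy=2,interpolation=cv2.INTER_CUBIC)[...,::-1])
```

```text
top [ 254  178   37   37 1075] [628.  102.6  78.4] [628.  102.5] [271.5 196.3]
top [ 339  179   37   37 1069] [627.5 -77.   78.5] [627.4 -76.9] [356.9 197.2]
top [ 382  183   38   36 1062] [ 618.5 -168.8   80.3] [ 620.2 -168.2] [400.2 200.8]
top [ 294  187   37   37 1073] [609.9  18.6  78.5] [609.7  18.2] [311.7 205.2]
timer [ 622.2 -242.1   61.3] [ 622.9 -241.8] [437.1 198.5]
scene [ 198  261   41   34 1081] [ 623.4 -168.2   84. ] [ 624.1 -167.5] [218.1 277.8]
scene [ 241  272   41   35 1142] [629.8 -76.3  83.7] [631.3 -76.4] [261.3 288.9]
scene [ 292  273   40   36 1147] [613.   17.9  82.9] [613.9  18.5] [311.3 290.4]
scene [ 333  288   41   38 1239] [631.5 101.7  82.3] [632.2 102.5] [352.9 306.3]
```

View pics/m_top.png

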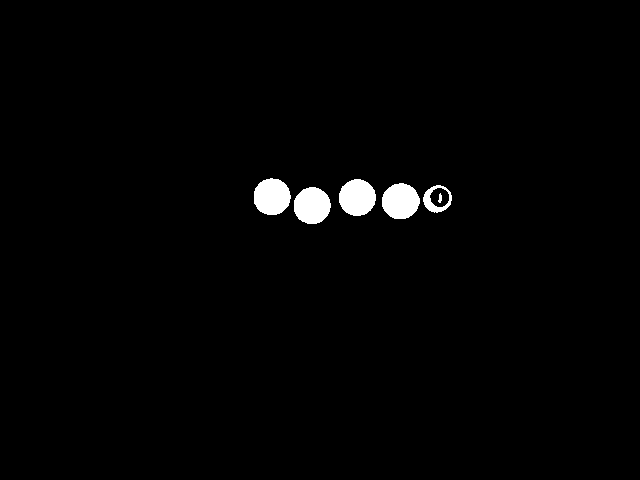

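View pics/crop_scene.png

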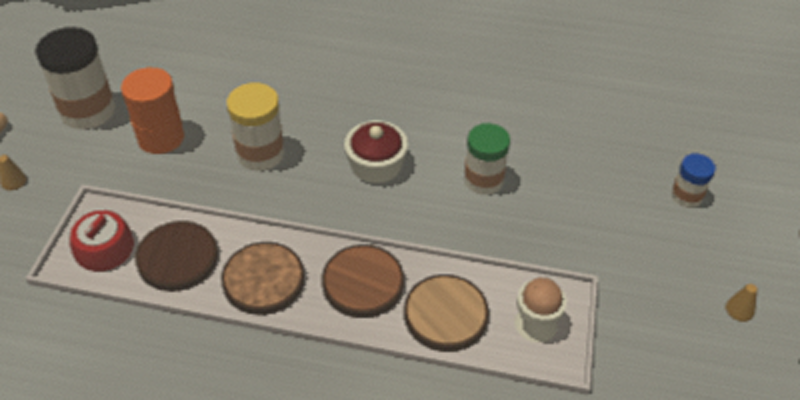

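Targets, in order from the timer:

| Tin | Slice | Slice centre, x, y (mm) |
|---|---|---|
| small | walnut | (620, -168.5) |
| medium | cork | (628, -77) |
| large | oak | (610.5, 18) |
| largest | birch | (628.5, 102.5) |

First I turn the tool so the jaws open along x, while moving inward.

>>> send_rows(steps=[16, 25, 0, 6.8, 16, 25, 0, 6.8, 16, 25, 0, 6.8, 16, 25, 0, 6.8, 16, 25, 0, 6.8, 16, 25, 0, 6.8, 16, 25, 0, 6.8, 16, 25, 0, 6.8, 16, 25, 0, 6.8, 16, 25, 0, 6.8], gripper=1)

```text
time_s: 1.55
eef_pos: [0.4074, -0.3504, 0.2114]
orientation: [0.704, 0.711, -0.0, 0.0]
ft_force: [-0.0, -0.2, 1.1]
width: 0.0868
```

>>> send_rows(steps=[15, 40, 0, 0, 15, 40, 0, 0, 15, 40, 0, 0, 15, 40, 0, 0, 15, 40, 0, 0, 0, 40, 0, 0, 0, 40, 0, 0, 0, 40, 0, 0, 0, 40, 0, 0, 0, 40, 0, 0])

```text
time_s: 2.8
eef_pos: [0.4818, 0.05, 0.2115]
orientation: [0.705, 0.709, 0.0, 0.0]
ft_force: [-0.2, 0.0, 0.1]
width: 0.0868
```

```bash
cat > st.py <<'E'
from h import *
from scipy.spatial.transform import Rotation as R
s=r.sense();m=R.from_quat(s['orientation']).as_matrix()
print('t',round(s['time_s'],2),'p',np.round(s['eef_pos']*1000,1),'yaw_y',round(np.degrees(np.arctan2(m[1,1],m[0,1])),2),'tilt',round(np.degrees(np.arccos(-m[2,2])),2),'F',np.round(s['ft_force'],1),'w',round(s['width']*1000,1),'q',np.round(s['q'],2))
E
python3 st.py
```

```text
t 2.8 p [481.8  50.  211.5] yaw_y 0.33 tilt 0.03 F [-0.2  0.   0.1] w 86.8 q [ 0.44  0.03 -0.64  1.83  0.02  1.29 -0.2 ]
```

>>> send_rows(steps=[-5.6, 27.5, 0, 0, -5.6, 27.5, 0, 0, -5.6, 27.5, 0, 0, -5.6, 27.5, 0, 0, -5.6, 27.5, 0, 0, -5.6, 27.5, 0, 0, -5.6, 27.5, 0, 0, -5.6, 27.5, 0, 0, -5.6, 27.5, 0, 0, -5.6, 27.5, 0, 0])

```text
time_s: 4.05
eef_pos: [0.4258, 0.3245, 0.2114]
orientation: [0.705, 0.709, 0.0, 0.0]
ft_force: [1.2, 0.5, 0.3]
width: 0.0868
```

>>> send_rows(steps=[0, 0, -25, 0, 0, 0, -25, 0, 0, 0, -25, 0, 0, 0, -25, 0, 0, 0, -15, 0, 0, 0, 0, 0, 0, 0, 0, 0, 0, 0, 0, 0, 0, 0, 0, 0, 0, 0, 0, 0])

```text
time_s: 5.3
eef_pos: [0.4261, 0.3238, 0.0966]
orientation: [0.705, 0.709, 0.0, 0.0]
ft_force: [-0.3, 0.5, -0.7]
width: 0.087
```

```bash
python3 st.py; python3 -c "
from h import *
d=save('wrist','w0.png');print(np.round(d['mount'],4),d['fov_y'])"
```

```text
t 5.3 p [426.1 323.8  96.6] yaw_y 0.33 tilt 0.02 F [-0.3  0.5 -0.7] w 87.0 q [ 0.02  0.31 -0.86  1.85  0.26  1.1  -0.94]
[[ 1.000e-03  9.680e-01  2.511e-01  6.810e-02]
 [ 1.000e+00 -9.000e-04 -7.000e-04 -9.000e-04]
 [-4.000e-04  2.511e-01 -9.680e-01 -1.739e-01]
 [ 0.000e+00  0.000e+00  0.000e+00  1.000e+00]] 60.172618012229236
```

View pics/w0.png

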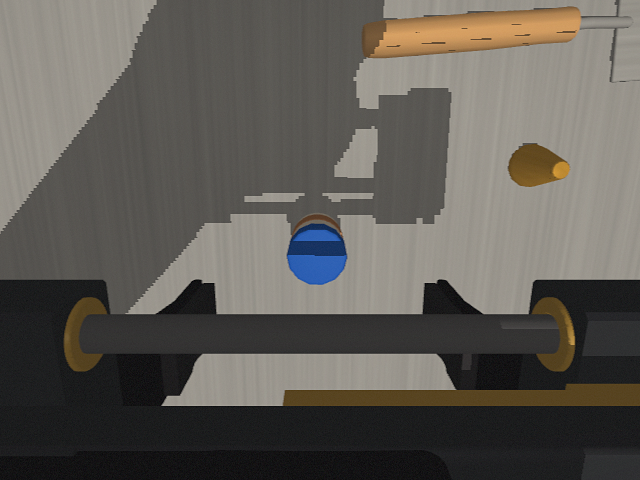

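The wrist view shows the blue lid at (317,254), centred between the fingers horizontally. I'll cast it to z=0.05.

```bash
cat >> h.py <<'E'
from scipy.spatial.transform import Rotation as R
def wrist(f=None):
    s=r.sense();d=r.get_image('wrist')
    T=np.eye(4);T[:3,:3]=R.from_quat(s['orientation']).as_matrix();T[:3,3]=s['eef_pos']
    d['pose']=T@d['mount']; d['s']=s
    if f: cv2.imwrite('pics/'+f,cv2.cvtColor(d['image'],cv2.COLOR_RGB2BGR))
    return d
def lid(c,z,f=None):
    d=wrist(f);h=cv2.cvtColor(d['image'],cv2.COLOR_RGB2HSV).astype(int);H,S,V=h[...,0],h[...,1],h[...,2]
    m={'blue':(H>100)&(H<130)&(S>110),'green':(H>45)&(H<90)&(S>90),'yellow':(H>22)&(H<35)&(S>150)}[c]
    m=blob(m); print(c,m.sum(),*circ(d,m,z),'tcp',np.round(d['s']['eef_pos']*1000,1))
E
python3 -c "
from h import *
lid('blue',.05)"
```

```text
blue 2840 [424.2 328.5  35.2] [424.  328.7] [316.6 253.9] tcp [426.1 323.8  96.5]
```

Top, scene and wrist agree within about 4 mm, so I take (425,326).

>>> send_rows(steps=[-1, 2, -10, 0, 0, 0, -10, 0, 0, 0, -10, 0, 0, 0, -10, 0, 0, 0, -10, 0, 0, 0, -10, 0, 0, 0, -10, 0, 0, 0, -6, 0, 0, 0, 0, 0, 0, 0, 0, 0])

```text
time_s: 6.65
eef_pos: [0.4251, 0.326, 0.0207]
orientation: [0.705, 0.709, 0.0, 0.0]
ft_force: [-0.1, -0.2, 0.5]
width: 0.087
```

>>> send_rows(steps=[0, 0, 0, 0, 0, 0, 0, 0, 0, 0, 0, 0, 0, 0, 0, 0, 0, 0, 0, 0, 0, 0, 0, 0, 0, 0, 0, 0, 0, 0, 0, 0, 0, 0, 0, 0, 0, 0, 0, 0], gripper=-1)

```text
time_s: 7.9
eef_pos: [0.425, 0.3258, 0.0203]
orientation: [0.705, 0.709, -0.0, -0.0]
ft_force: [-0.5, -0.3, -1.4]
width: 0.0335
```

```bash
python3 st.py
```

```text
t 7.9 p [425.  325.8  20.3] yaw_y 0.33 tilt 0.0 F [-0.5 -0.3 -1.4] w 33.5 q [-0.04  0.41 -0.81  1.91  0.36  0.97 -1.02]
```

>>> send_rows(steps=[0, 0, 10, 0, 0, 0, 15, 0, 0, 0, 20, 0, 0, 0, 20, 0, 0, 0, 20, 0, 0, 0, 20, 0, 0, 0, 20, 0, 0, 0, 15, 0, 0, 0, 10, 0, 0, 0, 0, 0])

```text
time_s: 9.15
eef_pos: [0.4252, 0.3259, 0.1708]
orientation: [0.705, 0.709, 0.0, 0.0]
ft_force: [-0.5, 0.0, -1.7]
width: 0.0332
```

>>> send_rows(steps=[10, -15, 0, 0, 15, -25, 0, 0, 15, -25, 0, 0, 15, -30, 0, 0, 15, -30, 0, 0, 15, -30, 0, 0, 15, -30, 0, 0, 15, -30, 0, 0, 15, -30, 0, 0, 15, -30, 0, 0])

```text
time_s: 10.4
eef_pos: [0.5701, 0.048, 0.1694]
orientation: [0.705, 0.709, -0.001, -0.0]
ft_force: [-0.1, 0.5, 0.1]
width: 0.0333
```

>>> send_rows(steps=[10, -30, 0, 0, 10, -30, 0, 0, 10, -30, 0, 0, 10, -30, 0, 0, 10, -30, 0, 0, 0, -25, 0, 0, 0, -20, 0, 0, 0, -15, 0, 0, 0, -9, 0, 0, 0, 0, 0, 0])

```text
time_s: 11.65
eef_pos: [0.6199, -0.1686, 0.1703]
orientation: [0.705, 0.709, -0.0, -0.0]
ft_force: [-0.4, 1.1, -1.0]
width: 0.0332
```

```bash
python3 st.py; python3 -c "
from h import *
wrist('w1.png'); save('scene','s1.png')"
```

```text
t 11.65 p [ 619.9 -168.6  170.3] yaw_y 0.31 tilt 0.01 F [-0.4  1.1 -1. ] w 33.2 q [ 0.65  0.4  -0.59  1.51  0.23  1.29  0.04]
```

View pics/w1.png

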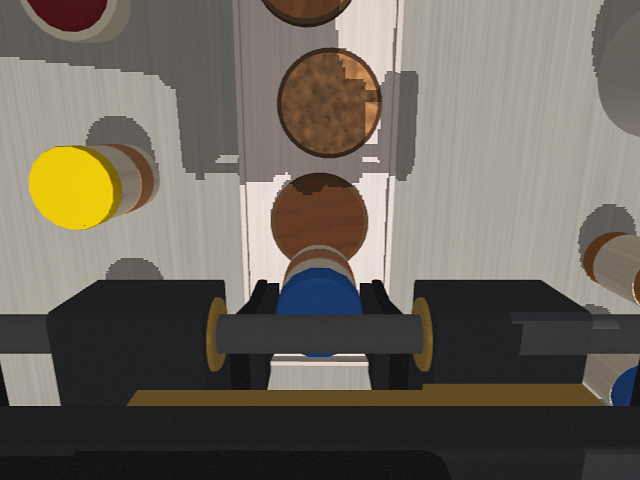

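View pics/s1.png

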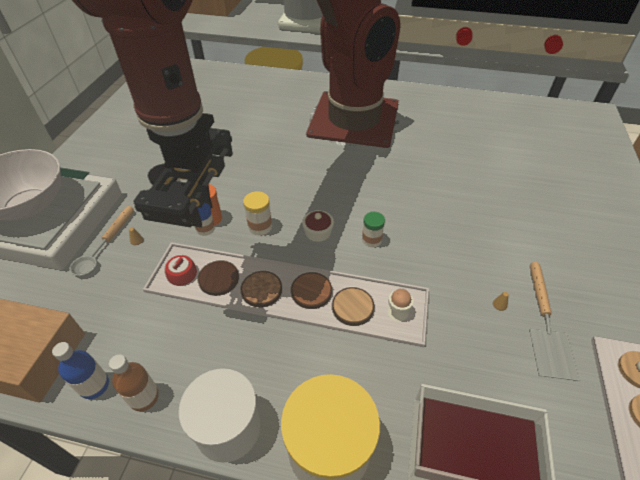

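The wrist view shows the cork slice whole at (330,102) and walnut below it at (319,222), with the tin held in line with both.

Run:
```python
from h import *
d=wrist()
for nm,(u0,v0,u1,v1) in dict(cork=(277,47,383,159),walnut_x=(271,172,368,250)).items():
    c=plane(d,[[u0,(v0+v1)/2],[u1,(v0+v1)/2],[330,v0],[330,v1]],.013)*1000
    print(nm,np.round(c[:,:2],1).tolist())
```

```text
cork [[586.8, -75.0], [667.3, -74.4], [626.5, -35.6], [627.7, -116.4]]
walnut_x [[580.5, -158.1], [659.0, -157.5], [627.8, -126.5], [628.7, -190.5]]
```

Cork (627,-76) and walnut (620,-167) match the top view, so I'll lower.

>>> send_rows(steps=[0, 0, -15, 0, 0, 0, -20, 0, 0, 0, -20, 0, 0, 0, -20, 0, 0, 0, -20, 0, 0, 0, -15, 0, 0, 0, -10, 0, 0, 0, -8, 0, 0, 0, -5, 0, 0, 0, -2, 0])

```text
time_s: 13.05
eef_pos: [0.6201, -0.1682, 0.0354]
orientation: [0.705, 0.709, 0.0, 0.0]
ft_force: [-0.4, 0.1, 0.5]
width: 0.0332
```

>>> send_rows(steps=[0, 0, -1, 0, 0, 0, -1, 0, 0, 0, 0, 0, 0, 0, 0, 0, 0, 0, 0, 0, 0, 0, 0, 0, 0, 0, 0, 0, 0, 0, 0, 0, 0, 0, 0, 0, 0, 0, 0, 0])

```text
time_s: 14.3
eef_pos: [0.62, -0.1683, 0.0334]
orientation: [0.705, 0.709, 0.0, 0.0]
ft_force: [0.1, 0.2, 0.1]
width: 0.0331
```

>>> send_rows(steps=[0, 0, 0, 0, 0, 0, 0, 0, 0, 0, 0, 0, 0, 0, 0, 0, 0, 0, 0, 0, 0, 0, 0, 0, 0, 0, 0, 0, 0, 0, 0, 0, 0, 0, 0, 0, 0, 0, 0, 0], gripper=1)

```text
time_s: 15.55
eef_pos: [0.62, -0.1682, 0.0333]
orientation: [0.705, 0.709, -0.0, -0.0]
ft_force: [0.7, -0.5, 0.0]
width: 0.0869
```

>>> send_rows(steps=[0, 0, 5, 0, 0, 0, 10, 0, 0, 0, 15, 0, 0, 0, 20, 0, 0, 0, 20, 0, 0, 0, 20, 0, 0, 0, 20, 0, 0, 0, 20, 0, 0, 0, 7, 0, 0, 0, 0, 0])

```text
time_s: 16.8
eef_pos: [0.6201, -0.1683, 0.1706]
orientation: [0.705, 0.709, 0.0, 0.0]
ft_force: [-1.0, -0.2, 0.1]
width: 0.0871
```

```bash
python3 st.py; python3 -c "
from h import *
lid('blue',.063,'w2.png')"
```

```text
t 16.8 p [ 620.1 -168.3  170.6] yaw_y 0.33 tilt 0.02 F [-1.  -0.2  0.1] w 87.1 q [ 0.65  0.4  -0.59  1.51  0.23  1.29  0.04]
blue 1812 [ 619.2 -165.5   34.7] [ 619.1 -165.4] [318.4 232.6] tcp [ 620.1 -168.3  170.6]
```

View pics/w2.png

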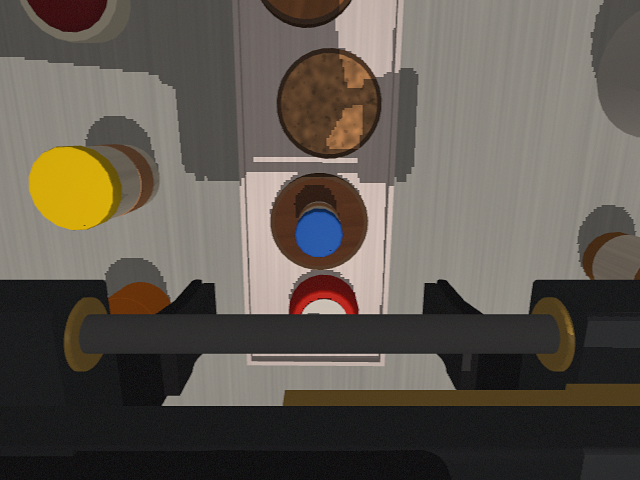

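The small tin stands centred on walnut, with the lid at (318,233) and the slice centre around (319,221). Next is medium at (449,114).

>>> send_rows(steps=[-17, 28, 0, 0, -17, 28, 0, 0, -17, 28, 0, 0, -17, 28, 0, 0, -17, 28, 0, 0, -17, 28, 0, 0, -17, 28, 0, 0, -17, 28, 0, 0, -17, 28, 0, 0, -18, 29, 0, 0])

```text
time_s: 18.1
eef_pos: [0.4479, 0.1134, 0.1696]
orientation: [0.705, 0.709, -0.0, -0.0]
ft_force: [-0.4, 0.3, 0.3]
width: 0.0871
```

```bash
python3 st.py; python3 -c "
from h import *
lid('green',.066,'w3.png')"
```

```text
t 18.1 p [447.9 113.4 169.6] yaw_y 0.32 tilt 0.08 F [-0.4  0.3  0.3] w 87.1 q [ 0.47  0.02 -0.81  1.92  0.02  1.2  -0.34]
green 3057 [447.3 114.9  44.7] [447.6 115.1] [319.8 235.4] tcp [447.9 113.4 169.6]
```

View pics/w3.png

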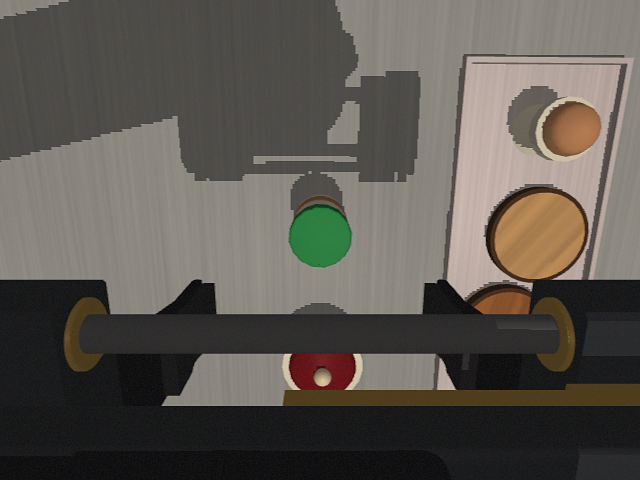

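The green lid is at (320,235), giving (447.5,115), and the top view gave (449,113). I'll descend 142 mm.

>>> send_rows(steps=[0, 0, -15, 0, 0, 0, -20, 0, 0, 0, -20, 0, 0, 0, -20, 0, 0, 0, -20, 0, 0, 0, -15, 0, 0, 0, -12, 0, 0, 0, -10, 0, 0, 0, -10, 0, 0, 0, 0, 0])

```text
time_s: 19.4
eef_pos: [0.4486, 0.1127, 0.0278]
orientation: [0.705, 0.709, -0.0, -0.0]
ft_force: [0.1, 0.5, -0.3]
width: 0.0869
```

>>> send_rows(steps=[0, 0, 0, 0, 0, 0, 0, 0, 0, 0, 0, 0, 0, 0, 0, 0, 0, 0, 0, 0, 0, 0, 0, 0, 0, 0, 0, 0, 0, 0, 0, 0, 0, 0, 0, 0, 0, 0, 0, 0], gripper=-1)

```text
time_s: 20.65
eef_pos: [0.449, 0.1128, 0.0284]
orientation: [0.705, 0.709, -0.0, 0.0]
ft_force: [-0.0, -0.9, 1.7]
width: 0.0431
```

>>> send_rows(steps=[0, 0, 7, 0, 0, 0, 15, 0, 0, 0, 20, 0, 0, 0, 20, 0, 0, 0, 20, 0, 0, 0, 20, 0, 0, 0, 20, 0, 0, 0, 15, 0, 0, 0, 5, 0, 0, 0, 0, 0])

```text
time_s: 21.9
eef_pos: [0.449, 0.1127, 0.1704]
orientation: [0.705, 0.709, 0.0, 0.0]
ft_force: [-0.8, -0.4, -1.2]
width: 0.0439
```

>>> send_rows(steps=[10, -10, 0, 0, 20, -20, 0, 0, 20, -22, 0, 0, 22, -24, 0, 0, 22, -24, 0, 0, 22, -24, 0, 0, 20, -22, 0, 0, 20, -20, 0, 0, 15, -16, 0, 0, 8, -8, 0, 0])

```text
time_s: 23.15
eef_pos: [0.6283, -0.0793, 0.1687]
orientation: [0.706, 0.708, -0.001, -0.001]
ft_force: [-0.2, -0.0, -1.9]
width: 0.0434
```

>>> send_rows(steps=[0, 0, -15, 0, 0, 0, -20, 0, 0, 0, -20, 0, 0, 0, -20, 0, 0, 0, -20, 0, 0, 0, -15, 0, 0, 0, -10, 0, 0, 0, -5, 0, 0, 0, -2, 0, 0, 0, 0, 0])

```text
time_s: 24.4
eef_pos: [0.6283, -0.0772, 0.0437]
orientation: [0.705, 0.709, 0.0, 0.0]
ft_force: [-0.2, -0.1, -0.7]
width: 0.0436
```

```bash
python3 st.py
```

```text
t 24.4 p [628.3 -77.2  43.7] yaw_y 0.33 tilt 0.03 F [-0.2 -0.1 -0.7] w 43.6 q [ 0.53  0.51 -0.62  1.66  0.33  1.07 -0.18]
```

>>> send_rows(steps=[0, 0, -1, 0, 0, 0, -1, 0, 0, 0, -0.5, 0, 0, 0, 0, 0, 0, 0, 0, 0, 0, 0, 0, 0, 0, 0, 0, 0, 0, 0, 0, 0, 0, 0, 0, 0, 0, 0, 0, 0])

```text
time_s: 25.65
eef_pos: [0.6282, -0.0772, 0.0414]
orientation: [0.705, 0.709, 0.0, 0.0]
ft_force: [-2.6, 0.4, 5.6]
width: 0.0432
```

>>> send_rows(steps=[0, 0, 0, 0, 0, 0, 0, 0, 0, 0, 0, 0, 0, 0, 0, 0, 0, 0, 0, 0, 0, 0, 0, 0, 0, 0, 0, 0, 0, 0, 0, 0, 0, 0, 0, 0, 0, 0, 0, 0], gripper=1)

```text
time_s: 26.9
eef_pos: [0.628, -0.0772, 0.0409]
orientation: [0.705, 0.709, 0.0, 0.0]
ft_force: [-0.4, 0.0, -0.2]
width: 0.0869
```

>>> send_rows(steps=[0, 0, 5, 0, 0, 0, 10, 0, 0, 0, 15, 0, 0, 0, 20, 0, 0, 0, 20, 0, 0, 0, 20, 0, 0, 0, 20, 0, 0, 0, 20, 0, 0, 0, 10, 0, 0, 0, 0, 0])

```text
time_s: 28.15
eef_pos: [0.6283, -0.0772, 0.1815]
orientation: [0.705, 0.709, 0.0, 0.0]
ft_force: [-1.5, 0.7, -0.0]
width: 0.0872
```

```bash
python3 st.py; python3 -c "
from h import *
lid('green',.079,'w4.png')"
```

```text
t 28.15 p [628.3 -77.2 181.5] yaw_y 0.33 tilt 0.05 F [-1.5  0.7 -0. ] w 87.2 q [ 0.56  0.39 -0.66  1.52  0.24  1.31 -0.12]
green 3087 [627.1 -75.   44.7] [627.2 -74.9] [318.3 234.9] tcp [628.3 -77.2 181.5]
```

View pics/w4.png

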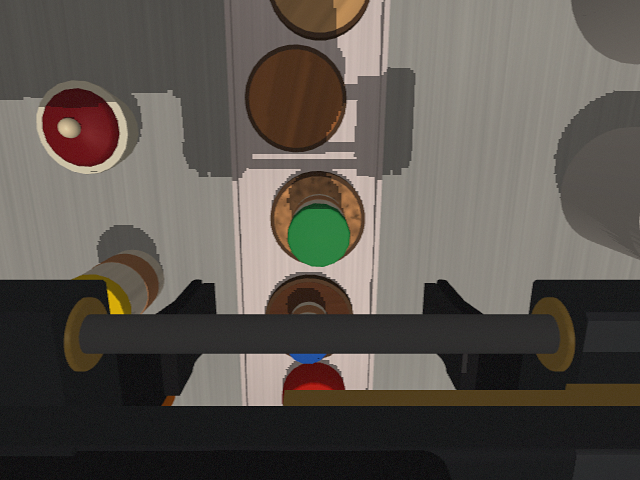

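Medium stands centred on cork at (627,-75). Next is yellow, the large tin with the white body and tan band.

>>> send_rows(steps=[-16, -5, 0, 0, -20, -7, 0, 0, -20, -7, 0, 0, -20, -7, 0, 0, -20, -7, 0, 0, -20, -7, 0, 0, -20, -7, 0, 0, -16, -5, 0, 0, -13, -4, 0, 0, 0, 0, 0, 0])

```text
time_s: 29.45
eef_pos: [0.4623, -0.1337, 0.1808]
orientation: [0.705, 0.709, -0.0, 0.0]
ft_force: [-0.3, -0.3, 0.1]
width: 0.0871
```

```bash
python3 st.py; python3 -c "
from h import *
lid('yellow',.082,'w5.png')"
```

```text
t 29.45 p [ 462.3 -133.7  180.8] yaw_y 0.28 tilt 0.04 F [-0.3 -0.3  0.1] w 87.1 q [ 0.82  0.05 -0.64  1.88  0.03  1.23  0.17]
yellow 4746 [ 461.9 -132.3   54.6] [ 461.8 -132. ] [319.3 237.1] tcp [ 462.3 -133.7  180.8]
```

View pics/w5.png

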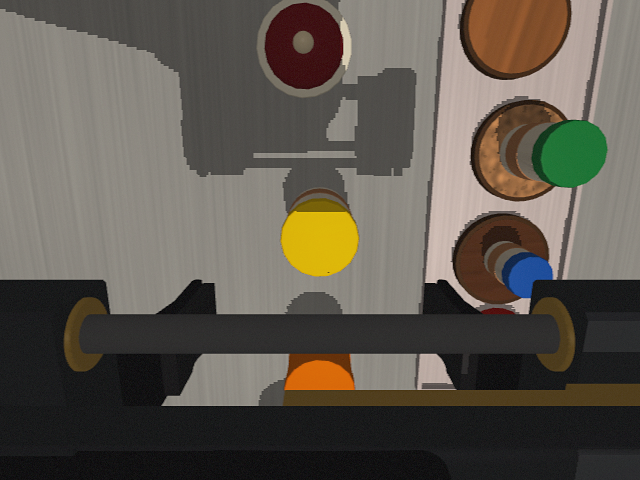

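Yellow lid at (319,237) is under the TCP; orange is at (320,375), clear of the jaws.

>>> send_rows(steps=[0, 0, -14, 0, 0, 0, -20, 0, 0, 0, -20, 0, 0, 0, -20, 0, 0, 0, -20, 0, 0, 0, -15, 0, 0, 0, -12, 0, 0, 0, -10, 0, 0, 0, -10, 0, 0, 0, 0, 0])

```text
time_s: 30.75
eef_pos: [0.4626, -0.1331, 0.0393]
orientation: [0.705, 0.709, -0.0, -0.0]
ft_force: [0.3, 0.2, 0.7]
width: 0.0871
```

>>> send_rows(steps=[0, 0, 0, 0, 0, 0, 0, 0, 0, 0, 0, 0, 0, 0, 0, 0, 0, 0, 0, 0, 0, 0, 0, 0, 0, 0, 0, 0, 0, 0, 0, 0, 0, 0, 0, 0, 0, 0, 0, 0], gripper=-1)

```text
time_s: 32.0
eef_pos: [0.463, -0.1333, 0.04]
orientation: [0.705, 0.709, -0.0, 0.0]
ft_force: [-0.1, -0.4, 4.5]
width: 0.0535
```

>>> send_rows(steps=[0, 0, 7, 0, 0, 0, 15, 0, 0, 0, 20, 0, 0, 0, 20, 0, 0, 0, 20, 0, 0, 0, 20, 0, 0, 0, 20, 0, 0, 0, 15, 0, 0, 0, 10, 0, 0, 0, 0, 0])

```text
time_s: 33.25
eef_pos: [0.4633, -0.1333, 0.1874]
orientation: [0.705, 0.709, 0.0, 0.0]
ft_force: [-0.3, 0.1, -1.9]
width: 0.0536
```

```bash
python3 st.py
```

```text
t 33.25 p [ 463.3 -133.3  187.4] yaw_y 0.33 tilt 0.05 F [-0.3  0.1 -1.9] w 53.6 q [ 0.83  0.04 -0.65  1.87  0.03  1.24  0.18]
```

Now to oak (610.5,18): +147, +151.

>>> send_rows(steps=[8, 8, 0, 0, 15, 15, 0, 0, 18, 19, 0, 0, 20, 20, 0, 0, 20, 20, 0, 0, 20, 20, 0, 0, 18, 19, 0, 0, 15, 15, 0, 0, 8, 10, 0, 0, 5, 5, 0, 0])

```text
time_s: 34.5
eef_pos: [0.61, 0.0187, 0.1862]
orientation: [0.705, 0.709, -0.0, -0.001]
ft_force: [-0.0, 0.4, -1.6]
width: 0.0535
```

>>> send_rows(steps=[0, 0, -15, 0, 0, 0, -20, 0, 0, 0, -20, 0, 0, 0, -20, 0, 0, 0, -20, 0, 0, 0, -15, 0, 0, 0, -12, 0, 0, 0, -6, 0, 0, 0, -4, 0, 0, 0, 0, 0])

```text
time_s: 35.75
eef_pos: [0.6101, 0.0178, 0.055]
orientation: [0.705, 0.709, 0.0, 0.0]
ft_force: [-0.4, -0.3, -1.3]
width: 0.0534
```

```bash
python3 st.py
```

```text
t 35.75 p [610.1  17.8  55. ] yaw_y 0.33 tilt 0.01 F [-0.4 -0.3 -1.3] w 53.4 q [ 0.45  0.48 -0.7   1.71  0.34  1.08 -0.35]
```

Touchdown is expected at about 53.

>>> send_rows(steps=[0, 0, -1, 0, 0, 0, -1, 0, 0, 0, 0, 0, 0, 0, 0, 0, 0, 0, 0, 0, 0, 0, 0, 0, 0, 0, 0, 0, 0, 0, 0, 0, 0, 0, 0, 0, 0, 0, 0, 0])

```text
time_s: 37.0
eef_pos: [0.6102, 0.0178, 0.053]
orientation: [0.705, 0.709, 0.0, 0.0]
ft_force: [0.4, -0.2, 2.7]
width: 0.053
```

>>> send_rows(steps=[0, 0, 0, 0, 0, 0, 0, 0, 0, 0, 0, 0, 0, 0, 0, 0, 0, 0, 0, 0, 0, 0, 0, 0, 0, 0, 0, 0, 0, 0, 0, 0, 0, 0, 0, 0, 0, 0, 0, 0], gripper=1)

```text
time_s: 38.25
eef_pos: [0.61, 0.0178, 0.0529]
orientation: [0.705, 0.709, 0.0, -0.0]
ft_force: [0.1, -0.4, 0.2]
width: 0.087
```

>>> send_rows(steps=[0, 0, 5, 0, 0, 0, 10, 0, 0, 0, 15, 0, 0, 0, 20, 0, 0, 0, 20, 0, 0, 0, 20, 0, 0, 0, 20, 0, 0, 0, 20, 0, 0, 0, 15, 0, 0, 0, 0, 0])

```text
time_s: 39.5
eef_pos: [0.6106, 0.0179, 0.1991]
orientation: [0.705, 0.709, 0.001, 0.001]
ft_force: [0.4, -0.2, -0.0]
width: 0.087
```

```bash
python3 st.py; python3 -c "
from h import *
lid('yellow',.095,'w6.png')"
```

```text
t 39.5 p [610.6  17.9 199.1] yaw_y 0.33 tilt 0.1 F [ 0.4 -0.2 -0. ] w 87.0 q [ 0.49  0.35 -0.74  1.55  0.24  1.33 -0.28]
yellow 4583 [609.7  18.5  54.8] [609.2  19. ] [317.7 236.1] tcp [610.6  17.9 199.1]
```

View pics/w6.png

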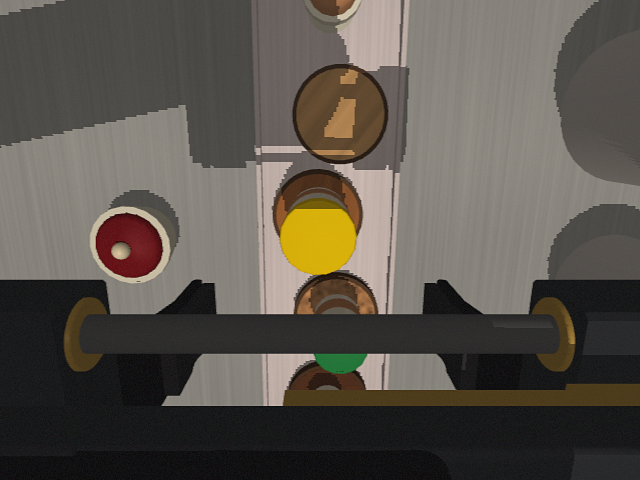

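Large is centred on oak. Now to the black tin at (442,-347.5).

>>> send_rows(steps=[-4, -15, 0, 0, -8, -20, 0, 0, -10, -20, 0, 0, -10, -20, 0, 0, -10, -20, 0, 0, -10, -20, 0, 0, -10, -20, 0, 0, -10, -20, 0, 0, -10, -20, 0, 0, -10, -20, 0, 0])

```text
time_s: 40.8
eef_pos: [0.5165, -0.179, 0.197]
orientation: [0.705, 0.709, -0.0, -0.001]
ft_force: [-0.2, -1.1, 0.2]
width: 0.087
```

>>> send_rows(steps=[-10, -20, 0, 0, -10, -20, 0, 0, -10, -20, 0, 0, -10, -20, 0, 0, -10, -20, 0, 0, -10, -20, 0, 0, -10, -20, 0, 0, -6, -20, 0, 0, 0, -10, 0, 0, 0, 0, 0, 0])

```text
time_s: 42.05
eef_pos: [0.4419, -0.3477, 0.1975]
orientation: [0.705, 0.709, 0.0, -0.0]
ft_force: [0.2, 0.4, -0.3]
width: 0.0869
```

```bash
python3 st.py; python3 -c "
from h import *
d=wrist('w7.png')
h=cv2.cvtColor(d['image'],cv2.COLOR_RGB2HSV)
m=np.zeros((480,640),bool);w=(slice(170,285),slice(250,390))
m[w]=(h[...,2]<70)[w]
print(*circ(d,blob(m),.098))"
```

```text
t 42.05 p [ 441.9 -347.7  197.5] yaw_y 0.28 tilt 0.04 F [ 0.2  0.4 -0.3] w 86.9 q [ 1.06  0.21 -0.54  1.68  0.11  1.29  0.51]
[ 439.8 -349.5   64.5] [ 439.6 -348.8] [316.6 240.9]
```

View pics/w7.png

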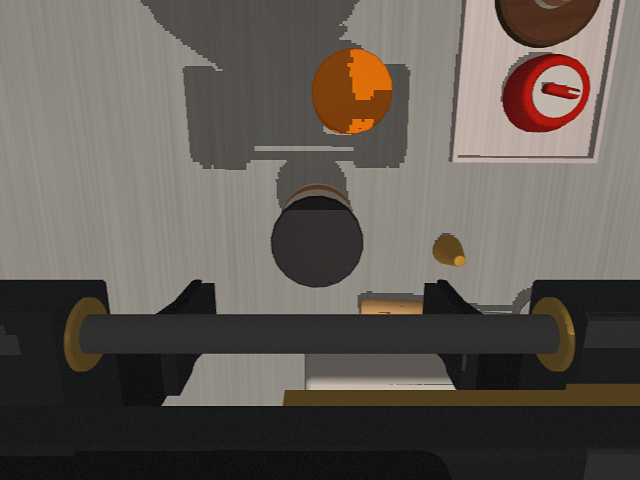

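Black lid at (317,241), giving (440,-349). Orange is at (352,91), well clear. I'll shift x by -1 and descend.

>>> send_rows(steps=[-1, 0, -14, 0, 0, 0, -20, 0, 0, 0, -20, 0, 0, 0, -20, 0, 0, 0, -20, 0, 0, 0, -15, 0, 0, 0, -14, 0, 0, 0, -12, 0, 0, 0, -10, 0, 0, 0, 0, 0])

```text
time_s: 43.35
eef_pos: [0.4407, -0.347, 0.0521]
orientation: [0.705, 0.709, -0.0, -0.001]
ft_force: [-0.0, 0.4, 0.4]
width: 0.0866
```

>>> send_rows(steps=[0, 0, 0, 0, 0, 0, 0, 0, 0, 0, 0, 0, 0, 0, 0, 0, 0, 0, 0, 0, 0, 0, 0, 0, 0, 0, 0, 0, 0, 0, 0, 0, 0, 0, 0, 0, 0, 0, 0, 0], gripper=-1)

```text
time_s: 44.6
eef_pos: [0.441, -0.3474, 0.0531]
orientation: [0.705, 0.709, -0.0, 0.0]
ft_force: [-1.9, 0.2, 5.1]
width: 0.0631
```

>>> send_rows(steps=[0, 0, 7, 0, 0, 0, 15, 0, 0, 0, 20, 0, 0, 0, 20, 0, 0, 0, 20, 0, 0, 0, 20, 0, 0, 0, 20, 0, 0, 0, 15, 0, 0, 0, 10, 0, 0, 0, 0, 0])

```text
time_s: 45.85
eef_pos: [0.4412, -0.3473, 0.2004]
orientation: [0.705, 0.709, 0.0, 0.0]
ft_force: [0.1, -0.3, -3.8]
width: 0.0633
```

```bash
python3 st.py
```

```text
t 45.85 p [ 441.2 -347.3  200.4] yaw_y 0.34 tilt 0.05 F [ 0.1 -0.3 -3.8] w 63.3 q [ 1.06  0.2  -0.54  1.68  0.11  1.29  0.51]
```

>>> send_rows(steps=[5, 12, 0, 0, 8, 18, 0, 0, 10, 22, 0, 0, 10, 25, 0, 0, 10, 25, 0, 0, 10, 25, 0, 0, 10, 25, 0, 0, 10, 25, 0, 0, 10, 25, 0, 0, 10, 25, 0, 0])

```text
time_s: 47.1
eef_pos: [0.5341, -0.1174, 0.1995]
orientation: [0.704, 0.71, -0.0, -0.0]
ft_force: [-0.1, 0.2, -3.3]
width: 0.0632
```

>>> send_rows(steps=[10, 25, 0, 0, 10, 25, 0, 0, 10, 25, 0, 0, 10, 25, 0, 0, 10, 25, 0, 0, 10, 25, 0, 0, 10, 25, 0, 0, 10, 22, 0, 0, 9, 16, 0, 0, 5, 10, 0, 0])

```text
time_s: 48.35
eef_pos: [0.6279, 0.1044, 0.1996]
orientation: [0.705, 0.71, -0.0, -0.0]
ft_force: [0.0, 0.0, -2.9]
width: 0.0636
```

>>> send_rows(steps=[0, 0, -15, 0, 0, 0, -20, 0, 0, 0, -20, 0, 0, 0, -20, 0, 0, 0, -20, 0, 0, 0, -15, 0, 0, 0, -12, 0, 0, 0, -6, 0, 0, 0, -4, 0, 0, 0, 0, 0])

```text
time_s: 49.6
eef_pos: [0.6281, 0.1028, 0.068]
orientation: [0.705, 0.709, 0.0, 0.0]
ft_force: [0.1, 0.3, -2.6]
width: 0.0635
```

```bash
python3 st.py
```

```text
t 49.6 p [628.1 102.8  68. ] yaw_y 0.33 tilt 0.01 F [ 0.1  0.3 -2.6] w 63.5 q [ 0.32  0.52 -0.73  1.63  0.38  1.14 -0.5 ]
```

>>> send_rows(steps=[0, 0, -1, 0, 0, 0, -1, 0, 0, 0, 0, 0, 0, 0, 0, 0, 0, 0, 0, 0, 0, 0, 0, 0, 0, 0, 0, 0, 0, 0, 0, 0, 0, 0, 0, 0, 0, 0, 0, 0])

```text
time_s: 50.85
eef_pos: [0.6282, 0.1029, 0.0662]
orientation: [0.705, 0.709, 0.0, 0.0]
ft_force: [-1.9, -1.4, 4.4]
width: 0.0635
```

```bash
python3 st.py
```

```text
t 50.85 p [628.2 102.9  66.2] yaw_y 0.33 tilt 0.03 F [-1.9 -1.4  4.4] w 63.5 q [ 0.32  0.52 -0.73  1.63  0.38  1.13 -0.5 ]
```

The force has gone positive, so it has touched down. Releasing and rising.

>>> send_rows(steps=[0, 0, 0, 0, 0, 0, 0, 0, 0, 0, 0, 0, 0, 0, 0, 0, 0, 0, 0, 0, 0, 0, 0, 0, 0, 0, 0, 0, 0, 0, 0, 0, 0, 0, 0, 0, 0, 0, 0, 0], gripper=1)

```text
time_s: 52.1
eef_pos: [0.628, 0.1028, 0.0658]
orientation: [0.705, 0.709, -0.0, -0.0]
ft_force: [0.5, -0.1, 0.0]
width: 0.0868
```

>>> send_rows(steps=[0, 0, 5, 0, 0, 0, 10, 0, 0, 0, 15, 0, 0, 0, 20, 0, 0, 0, 20, 0, 0, 0, 20, 0, 0, 0, 20, 0, 0, 0, 20, 0, 0, 0, 15, 0, 0, 0, 5, 0])

```text
time_s: 53.35
eef_pos: [0.6283, 0.1029, 0.217]
orientation: [0.705, 0.709, 0.0, 0.0]
ft_force: [-0.4, -0.6, 0.6]
width: 0.0866
```

>>> send_rows(steps=[-10, 15, 0, 0, -10, 20, 0, 0, -10, 20, 0, 0, -10, 20, 0, 0, -10, 20, 0, 0, -10, 20, 0, 0, -10, 20, 0, 0, -10, 20, 0, 0, -10, 15, 0, 0, 0, 0, 0, 0])

```text
time_s: 54.6
eef_pos: [0.5368, 0.2745, 0.216]
orientation: [0.704, 0.71, 0.0, -0.0]
ft_force: [0.6, -0.9, 0.4]
width: 0.0867
```

```bash
python3 st.py
python3 - <<'E'
from h import *
d=save('top','t9.png');save('scene','s9.png')
h=cv2.cvtColor(d['image'],cv2.COLOR_RGB2HSV).astype(int);H,S,V=[h[...,i] for i in range(3)]
yy,xx=np.mgrid[:480,:640];row=(yy>165)&(yy<235)&(xx>235)&(xx<425)
for k,m,z in(('blue',(H>100)&(H<130)&(S>110),.063),('green',(H>45)&(H<90)&(S>90),.079),('yellow',(H>22)&(H<35)&(S>150),.095),('black',(V<60)&(xx<300)&(S<90),.111)):
    print(k,*circ(d,blob(m&row),z))
cv2.imwrite('pics/c9.png',cv2.resize(d['image'][150:320,130:530],None,fx=2,fy=2,interpolation=cv2.INTER_CUBIC)[...,::-1])
m=(S<60)&(V>120)&(xx>300)&(xx<345)&(yy>260)&(yy<303);print('ram',*circ(d,blob(m),.057))
E
```

```text
t 54.6 p [536.8 274.5 216. ] yaw_y 0.49 tilt 0.02 F [ 0.6 -0.9  0.4] w 86.7 q [ 0.14  0.35 -0.86  1.54  0.27  1.37 -0.74]
blue [ 619.9 -166.5   32.2] [ 620.1 -166.2] [403.8 197. ]
green [628.1 -76.2  43.5] [627.9 -75.7] [359.5 191.5]
yellow [609.2  17.3  51.5] [609.2  17.4] [312.1 199.4]
black [625.6  99.7  59.4] [629.  102.5] [267.1 187.3]
ram [451.3  -4.2 117.5] [451.2  -7.9] [324.4 281.5]
```

View pics/c9.png

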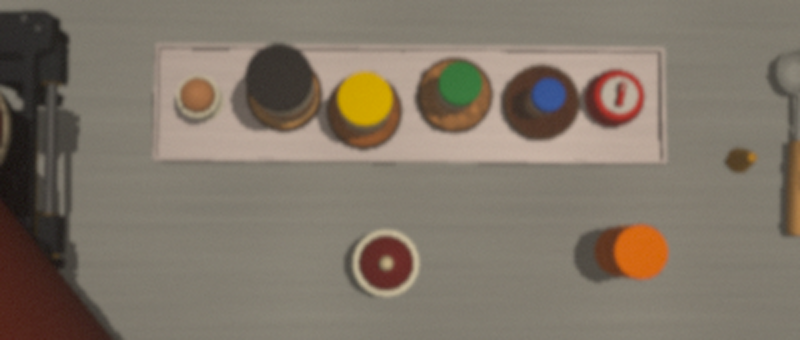

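View pics/s9.png

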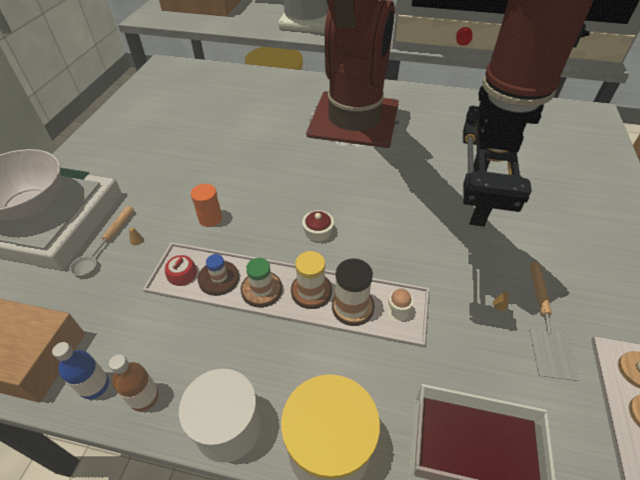

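All four tins stand centred in order, within about 3 mm of the slice centres. The ramekin hasn't moved and the arm is clear, so I'm handing in.

```bash
python3 -c "
from workcell import r
print(r.finish_job())"
```

```text
the job is handed in; nothing more can be done
None
```

I placed all four tins upright on the slices in size order from the timer and handed the job in at about 55 s. The hand-in gives no verdict, so my own last checks are all there is to go on.

| Tin | Slice | Final lid centre, x, y (mm) | Offset from slice centre |
|---|---|---|---|
| small (blue) | walnut, next to the timer | (620, -166) | about 2 mm |
| medium (green) | cork | (628, -76) | about 1 mm |
| large (yellow) | oak | (609, 17) | about 2 mm |
| largest (black) | birch, farthest from the timer | (629, 102.5) | about 1 mm |

- **Placing:** Each tin was lowered onto its slice, with the wrist force never above about 6 N at touchdown. All stood upright and released in the last pictures, with the arm clear.
- **Left alone:** The ramekin and the orange look-alike were not touched and had not visibly moved.
- **Disagreements:**
  - The cameras differed by up to 4 mm on some lids, and the scene view by up to 6 mm where it also saw the tin's side.
  - The enclosing-circle fit for the black lid was about 4 mm off its area centre because its mask was incomplete, so I used the area centre. That fit gave (625.6, 99.7), which is also within tolerance.
  - The last circle fit on the ramekin was unusable because the mask took in something else (117 mm across). I judged it unmoved from the picture and the unchanged mask centre.

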